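# Snap the open case catch shut and tug-test its lid

## Task

One of the three dark grey instrument cases on the lab bench has been left with its steel catch standing open. Press that catch down until it lies shut over the lid, then give that lid's handle an upward tug, just until you feel the catch hold it, and let go. Leave all three cases closed and latched.

Things in the scene. Friction and masses are not known exactly. Their poses are not given: they have to be found in the camera images.
- low_handle (a point): Centre of the steel handle on the lid of the lowest of three dark grey plastic instrument cases (150 in x, 120 in y, 50 high to the lid's top; too heavy to shift). Axes: x from catch end to rear hinge, y across, z up (lid shut). The handle is a round bar 12 thick, 54 long in x, its middle 30 above the lid's top, a post at each end; pinch it across y. Lid hinge: 63 behind (+x), 42 below.
- low_catch (a joint): Angle (rad) of the lowest case's bright steel catch: 0 = shut, level, 9 above the lid's top; grows as it swings up and back towards -x, to 1.6. A plate 20 wide, 5 thick, 56 long, its end 36 wide; pivot at x -93, y 0, z -18.5 mm from the shut handle's point (61.5 above the bench). Shut, it ends at x -37, its top at z -15. Slippery, stiff (5 N, 30 mm from the pivot), stays where left.
- low_lid (a joint): Angle (rad) of the lid of that lowest case: 0 = shut, grows as it lifts, falls back by its own weight (about 3 N at the handle). With the catch shut it can lift only about 0.06 rad (4 mm at the handle), then the catch holds it firmly.
- mid_handle (a point): Centre of the steel handle on the lid of the middle-height of three dark grey plastic instrument cases (150 in x, 120 in y, 62 high to the lid's top; too heavy to shift). Axes: x from catch end to rear hinge, y across, z up (lid shut). The handle is a round bar 12 thick, 54 long in x, its middle 30 above the lid's top, a post at each end; pinch it across y. Lid hinge: 63 behind (+x), 42 below.
- mid_catch (a joint): Angle (rad) of the middle-height case's bright steel catch: 0 = shut, level, 9 above the lid's top; grows as it swings up and back towards -x, to 1.6. A plate 20 wide, 5 thick, 56 long, its end 36 wide; pivot at x -93, y 0, z -18.5 mm from the shut handle's point (73.5 above the bench). Shut, it ends at x -37, its top at z -15. Slippery, stiff (5 N, 30 mm from the pivot), stays where left.
- mid_lid (a joint): Angle (rad) of the lid of that middle-height case: 0 = shut, grows as it lifts, falls back by its own weight (about 3 N at the handle). With the catch shut it can lift only about 0.06 rad (4 mm at the handle), then the catch holds it firmly.
- tall_handle (a point): Centre of the steel handle on the lid of the tallest of three dark grey plastic instrument cases (150 in x, 120 in y, 74 high to the lid's top; too heavy to shift). Axes: x from catch end to rear hinge, y across, z up (lid shut). The handle is a round bar 12 thick, 54 long in x, its middle 30 above the lid's top, a post at each end; pinch it across y. Lid hinge: 63 behind (+x), 42 below.
- tall_catch (a joint): Angle (rad) of the tallest case's bright steel catch: 0 = shut, level, 9 above the lid's top; grows as it swings up and back towards -x, to 1.6. A plate 20 wide, 5 thick, 56 long, its end 36 wide; pivot at x -93, y 0, z -18.5 mm from the shut handle's point (85.5 above the bench). Shut, it ends at x -37, its top at z -15. Slippery, stiff (5 N, 30 mm from the pivot), stays where left.
- tall_lid (a joint): Angle (rad) of the lid of that tallest case: 0 = shut, grows as it lifts, falls back by its own weight (about 3 N at the handle). With the catch shut it can lift only about 0.06 rad (4 mm at the handle), then the catch holds it firmly.
Things that resemble listed ones, but are neither listed nor needed, are in the scene too. What is shaped like the part that bears tall_handle but turquoise is not meant.

How it is judged (in metres and radians):
On the way, in this order (a step that is already met when the one before it is completed fails the run):
1. the open catch is shut, its lid down (value of joint mid_catch below 0.18 rad and value of joint mid_lid below 0.01 rad), for 0.1 s.
2. that lid is tugged up into its play and held by the shut catch (value of joint mid_catch below 0.18 rad and value of joint mid_lid above 0.02 rad), for 0.1 s.
At the end, for the whole second after the job is handed in: All three catches are within 0.18 rad (10 degrees) of shut and all three lids are down, within 0.015 rad of closed (short of the play a tug takes up) and at rest (value of joint each of low_catch, mid_catch, tall_catch below 0.18 rad and value of joint each of low_lid, mid_lid, tall_lid below 0.015 rad and velocity of joint mid_lid between -0.05 and 0.05 rad/s); the robot touches nothing.
It also fails if it takes over 38 s, if anything falls off the work surface, if the arm or the gripper's body presses on something with over 40 N, if the wrist force passes 120 N, or if a joint passes its speed limit or range.

## Robot

A 6-joint arm with a two-finger parallel gripper is mounted at the origin on the work surface. World frame = base frame: x ahead of the robot, y to its left, z up, the work surface at z = 0. Lengths are in m, angles in degrees, forces in N, time in s.
With the tool pointing down it reaches from about 0.35 to 0.975 m from the base axis. Payload 17.4 kg.
Tool frame: the origin (TCP) lies on the centre line of the jaws, within the pads' length; the fingertips stand arm.tips_ahead ahead of it and the grasp point (between the pads) is the TCP (arm.tips_ahead is the distance from the TCP to the fingertips, in m); z points along the fingers, y is the line along which they close (so a half turn about z gives the same grasp; the last joint's range is limited). The gripper opens to 85 mm and grips with 20 to 120 N. Pads are 22 mm wide; open, the fingers measure 114 mm over their backs; the gripper's body (76 mm by 85 mm) begins 54 mm behind the grasp point. The pads swing forward as they close: fully open they stand 13 mm farther back than shut.
Start: joints at [-74.817, 6.646, 82.598, -0, 90.757, -2.166], TCP at [0.201, -0.644, 0.25] pointing down, gripper open.
Joint ranges: [-162.19, 162.19], [-47.58, 125.68], [4.15, 143.07], [-65.23, 245.23], [0.69, 171.88], [-170.13, 170.13]. Speed limits (degrees/s): [108.29, 108.29, 127.2, 180, 180, 180].

## Interface

Orientations are given as a 3x3 rotation matrix whose columns are the frame's x, y, z axes.
In Python, from plant import arm gives the robot as it stands.
- The arm moves only by the tool move_arm, never from a script. Its argument "rows" is a list of rows, each an object with "xyz": the shift along the tool's x, y, z in mm, a list of three; "rotation": the turn, a rotation vector about the tool's x, y, z in rad, a list of three; "hand": the closure, from 0 (fully open) to 1 (shut). In form: [{"xyz": [tx, ty, tz], "rotation": [ax, ay, az], "hand": hand}, ...]. A call has 1 to 10 rows; each row is the pose to reach, as a shift and turn from the pose commanded when the call began, along the tool's axes at that moment; what a row does not reach only later rows make up. A row lasts 1/10 s, in which the tool goes at most 50 mm and 8.59 degrees, less where a joint would pass 70% of its speed; a pose out of reach is approached as far as the arm can. A call with a gripper value outside its range is refused whole. The fingers move at their own pace and stop on an object; "squeeze" is the grip in N (left out, the last holds). Time passes only in rows, so rows that repeat a pose let the fingers close. It gives the time, the measured TCP pose, the force, the opening and the grip force at its end, in the units of the state.
- arm.observe(): the state, without advancing time (a new reading comes with each control period).
- arm.read_camera(name): name is "scene" or "top"; returns a dict with "color" (480x640x3 uint8, red, green, blue), "intrinsics" (3x3 intrinsics, pixels), "xyz" and "rotation" of the camera in the world. Camera axes: x right, y down, z forward; pixel columns grow to the right and rows downward; lengths in m; the calibration is good to about 2 mm. A picture is of the moment at which its call begins. There is no depth.
- arm.finish_job(): hands the job in; it is judged then, once.
The state is a dict: "clock": time; "joint_pos": joint angles; "dq": joint speeds; "effort": joint torques, N m; "tool_pos": TCP position; "orientation": TCP orientation; "contact_force": force on the tool from outside, world axes, zero at the start; "ft_torque": the same for the moment, N m; "finger_gap": opening from 0.0 (shut) to 1.0 (fully open); "finger_force": force on a finger pad.
Only numpy, scipy, OpenCV 4.12 (cv2) and the standard library are available. Lean on these libraries where they do the work, as an engineer would, in place of code of your own. Each camera call takes 0.05 s, during which the arm holds its last target. There are 200 camera calls.

## Working session

There is one attempt and no reset: what is moved stays moved. The work goes in short steps, Python scripts to look and compute and a tool call to move; the robot and the scene stay as the last step left them, time stands still between calls to the robot, and variables do not carry over. Pictures are saved under pics/ and viewed, at most 10 in all, crops included, and the job is handed in when it is done.

Besides the shell and the picture viewer there is one more tool, called by a JSON object that holds its "name" and its "arguments", one argument or row to a line. move_arm: Moves the arm, as the interface text tells. Its arguments: {"type":"object","properties":{"rows":{"type":"array"},"squeeze":{"type":"number"}},"required":["rows"]}

```bash
mkdir -p pics; ls; python3 - <<'E'
from plant import arm
import cv2
print(arm.tips_ahead, arm.observe())
for n in("scene","top"):
    c=arm.read_camera(n); cv2.imwrite(f"pics/{n}0.png",c["color"][:,:,::-1]); print(n,c["intrinsics"],c["xyz"],c["rotation"])
E
```

```text
pics
0.019 {'clock': 0.0, 'joint_pos': array([-7.48163873e+01,  6.67234153e+00,  8.26366135e+01, -1.56484750e-04,
        9.07559797e+01, -2.16505262e+00]), 'dq': array([ 0.06031113,  0.04579288,  0.00959615, -0.08695776, -0.00444774,
       -0.03555343]), 'effort': array([-6.60373786e-03, -7.32002664e+01, -6.32496572e+01, -4.69546303e-04,
        6.44093903e-03, -6.57422959e-06]), 'tool_pos': array([ 0.20122842, -0.64412404,  0.24957374]), 'orientation': array([[ 9.54507890e-01,  2.98185509e-01, -2.99468286e-04],
       [ 2.98185657e-01, -9.54507265e-01,  1.09304681e-03],
       [ 4.00860640e-05, -1.13261895e-03, -9.99999358e-01]]), 'contact_force': array([ 0.73199541, -0.25602588, -0.29451773]), 'ft_torque': array([-0.01855938,  0.00967406, -0.04296646]), 'finger_force': 0.0, 'finger_gap': 1.003258940911764}
scene [[515.1680524    0.         319.857819  ]
 [  0.         515.1680524  239.55669436]
 [  0.           0.           1.        ]] [0.88517107 0.58463271 0.8922318 ] [[-0.73852612  0.52827809 -0.4189289 ]
 [ 0.67420143  0.57345916 -0.46539986]
 [-0.00562193 -0.62615242 -0.77968041]]
top [[539.2652234    0.         323.04230396]
 [  0.         539.2652234  239.20311978]
 [  0.           0.           1.        ]] [0.22615737 0.10404922 1.46068686] [[ 0.01937457 -0.98740031  0.15705178]
 [-0.99979935 -0.01833439  0.0080693 ]
 [-0.00508818 -0.15717661 -0.9875574 ]]
```

View pics/top0.png

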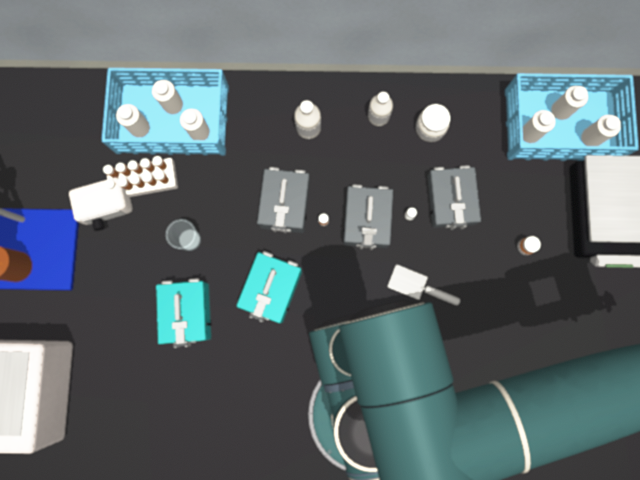

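View pics/scene0.png

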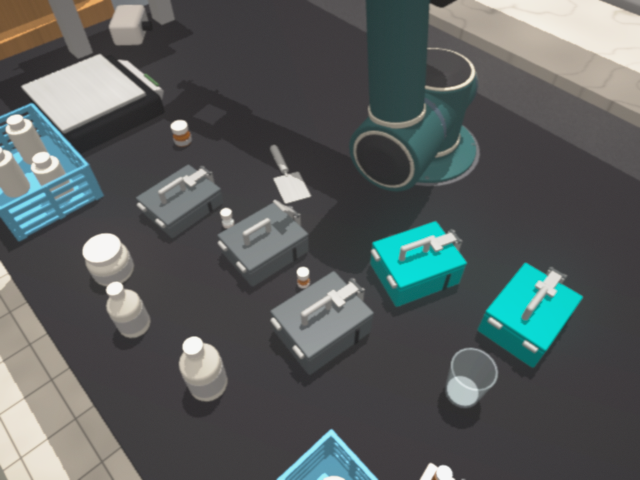

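The top view shows three grey cases at about (284,199), (369,216) and (455,196). The middle one has its catch standing up near (369,240), and in the scene view it sits at (263,240). I'll enlarge both.

```bash
python3 - <<'E'
import cv2,numpy as np
a=cv2.imread("pics/top0.png")[170:270,310:430]; b=cv2.imread("pics/scene0.png")[180:300,200:330]
cv2.imwrite("pics/topc.png",cv2.resize(a,None,fx=6,fy=6,interpolation=2)); cv2.imwrite("pics/scc.png",cv2.resize(b,None,fx=5,fy=5,interpolation=2))
E
```

```text
(no output)
```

View pics/topc.png

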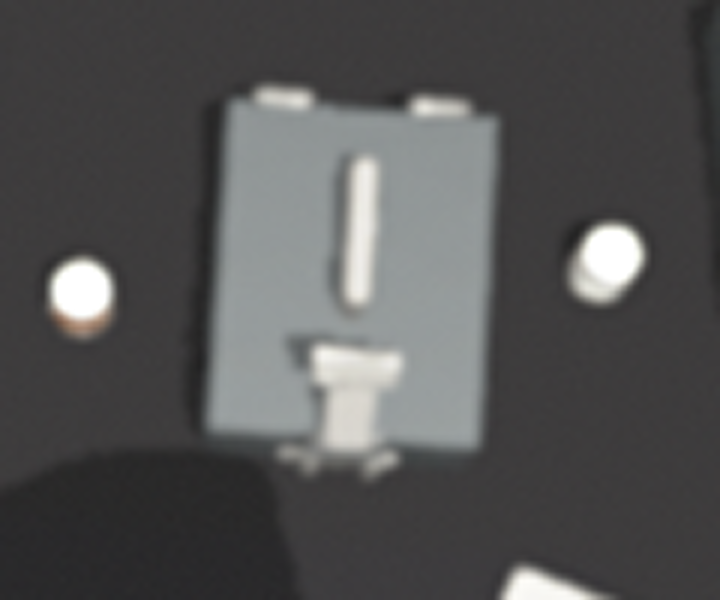

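View pics/scc.png

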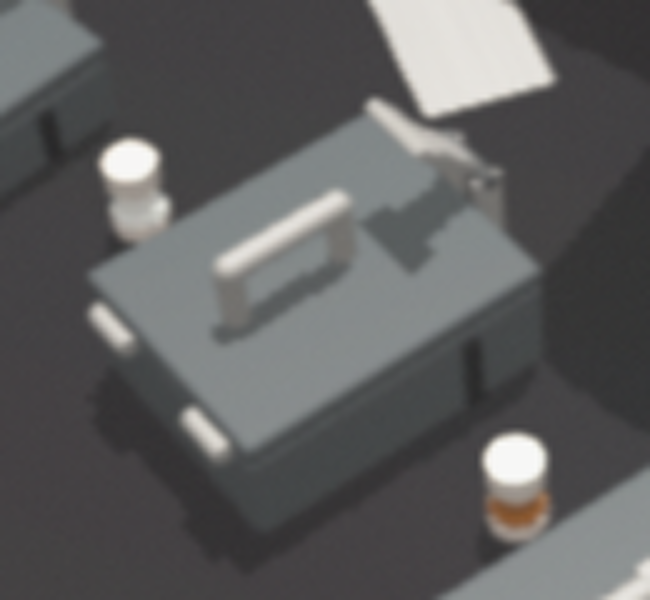

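The top crop shows lid corners (230,98), (498,118), (481,452), (207,435), the handle bar from (364,157) to (355,303), and the catch tip edge (310,347)–(404,352). In the scene crop the catch stands partly up, with its far tip corner at (372,103). The lid corners there are about (90,275), (540,270) and (250,450), and the handle runs (222,268)–(343,198).

```bash
cat > geo.py <<'E'
from plant import arm
import numpy as np
from scipy.optimize import least_squares
def proj(c,P):
    q=(np.atleast_2d(P)-c["xyz"])@c["rotation"]; q=q@c["intrinsics"].T; return q[:,:2]/q[:,2:]
E
python3 - <<'E'
from geo import *
ct=arm.read_camera("top"); cs=arm.read_camera("scene")
# order: local x=catch->hinge; lid corners (rear-left.. ) z rel handle -30mm
t=(np.array([[230,98],[498,118],[481,452],[207,435],[364,157],[355,303],[310,347],[404,352]])+.5)/6-.5+[310,170]
s=(np.array([[90,275],[540,270],[250,450],[222,268],[343,198],[372,103]])+.5)/5-.5+[200,180]
def model(p):
    x,y,yaw,h,th=p
    piv=np.array([-93,0,-18.5]); r=56*np.array([np.cos(th),0,np.sin(th)])
    L=np.array([[75,60,-30],[75,-60,-30],[-75,-60,-30],[-75,60,-30],[27,0,3],[-27,0,3],piv+r+[0,18,0],piv+r-[0,18,0]])/1000
    return L@np.array([[np.cos(yaw),np.sin(yaw),0],[-np.sin(yaw),np.cos(yaw),0],[0,0,1]])+[x,y,h]
def res(p,full=False):
    P=model(p); a=proj(ct,P)-t
    b=proj(cs,P[[1,3,0,4,5,7]])-s
    return (a,b) if full else np.r_[a.ravel(),b.ravel()]
f=least_squares(res,[.4,0,0,.092,.6],loss='soft_l1'); print(f.x,f.cost)
for k in res(f.x,True): print(k.round(1))
for h in (.08,.092,.104):
    g=least_squares(lambda q:res([*q[:3],h,q[3]]),[.4,0,0,.6],loss='soft_l1');print(h,g.x.round(4),g.cost)
E
```

```text
[ 0.51936918 -0.00371074 -0.04788897  0.09247825  0.71570904] 23.614922745695125
[[-0.2 -1.3]
 [ 0.1 -1.7]
 [ 0.2 -1.9]
 [ 0.2 -2. ]
 [-0.1  5. ]
 [ 0.3  1.1]
 [ 0.7  1.3]
 [-0.8  1.4]]
[[-2.3  0.4]
 [-0.1 -0.1]
 [-1.4  1.6]
 [ 4.9 -2.7]
 [ 2.4 -1.7]
 [ 0.1  1.9]]
0.08 [ 0.518  -0.0062 -0.0468  0.6981] 33.48948782930932
0.092 [ 0.5192 -0.0038 -0.0479  0.7138] 23.63008602609921
0.104 [ 0.5203 -0.0011 -0.0374  0.6849] 33.206106047797576
```

The fit confirms this is the middle-height case. Its hinge offset of 63 mm implies the lid runs from x −87 to +63 relative to the handle, so I'll refit with that.

```bash
python3 - <<'E'
from geo import *
ct=arm.read_camera("top"); cs=arm.read_camera("scene")
t=(np.array([[230,98],[498,118],[481,452],[207,435],[364,157],[355,303],[310,347],[404,352]])+.5)/6-.5+[310,170]
s=(np.array([[90,275],[540,270],[250,450],[222,268],[343,198],[372,103]])+.5)/5-.5+[200,180]
def model(p):
    x,y,yaw,h,th,d=p
    piv=np.array([-93,0,-18.5]); r=56*np.array([np.cos(th),0,np.sin(th)])
    L=np.array([[75-d,60,-30],[75-d,-60,-30],[-75-d,-60,-30],[-75-d,60,-30],[31,0,3],[-31,0,3],piv+r+[0,18,0],piv+r-[0,18,0]])/1000
    return L@np.array([[np.cos(yaw),np.sin(yaw),0],[-np.sin(yaw),np.cos(yaw),0],[0,0,1]])+[x,y,h]
def res(p,full=False):
    P=model(p); a=proj(ct,P)-t
    b=proj(cs,P[[1,3,0,4,5,7]])-s
    return (a,b) if full else np.r_[a.ravel(),b.ravel()]
for h in (.08,.092,.104):
    F=lambda q:[*q[:3],h,*q[3:]]
    g=least_squares(lambda q:res(F(q)),[.4,0,0,.6,8],loss='soft_l1');print(h,g.x.round(4),g.cost)
    if h==.092:
        for k in res(F(g.x),True): print(k.round(1))
        print(model(F(g.x))[6:].mean(0))
E
```

```text
0.08 [ 5.28600e-01 -6.60000e-03 -5.40000e-02  9.36100e-01  1.31398e+01] 18.34805186088674
0.092 [ 5.28100e-01 -4.10000e-03 -5.49000e-02  8.97500e-01  1.28417e+01] 3.1859065941806755
[[-0.2  0.1]
 [ 0.1 -0. ]
 [-0.2 -0.2]
 [-0.2 -0.7]
 [ 0.2  0.3]
 [ 0.3 -0.7]
 [ 0.7  0.3]
 [-0.7  0.5]]
[[-0.5 -0.6]
 [ 1.5 -0.7]
 [ 0.   0.6]
 [-0.3  0.5]
 [ 0.6 -0.3]
 [-0.5  0.1]]
[ 0.47011469 -0.00088961  0.11727846]
0.104 [ 5.27200e-01 -1.80000e-03 -5.30000e-02  8.65300e-01  1.24777e+01] 20.72288888426076
```

The case is well located: handle at (0.528, −0.004, 0.092), yaw −0.055, catch at 0.90 rad. Next I'll compute the moves: approach above the catch with the jaws shut, then press.

```bash
cat >> geo.py <<'E'
H=np.array([.5281,-.0041,.092]); yaw=-.0549
c,s=np.cos(yaw),np.sin(yaw)
Rc=np.array([[c,-s,0],[s,c,0],[0,0,1]])       # case axes
Rt=Rc@np.diag([1,-1,-1.])                      # tool down, x along case x
from scipy.spatial.transform import Rotation as Rn
def go(loc):
    """tool-frame shift (mm) and turn to put TCP at case-local mm point (z rel. handle)"""
    o=arm.observe(); R=o["orientation"]
    print("xyz",(R.T@(H+Rc@np.array(loc)/1000-o["tool_pos"])*1000).round(1),"rot",Rn.from_matrix(R.T@Rt).as_rotvec().round(4))
E
python3 - <<'E'
from geo import *
go([-64,0,80])
E
```

```text
xyz [ 442.9 -536.    78.2] rot [-3.000e-04  1.000e-04  3.577e-01]
```

{"name": "move_arm", "arguments": {
  "rows": [
    {"xyz": [443,-536,20],"rotation": [0,0,0.358],"hand": 1},
    {"xyz": [443,-536,20],"rotation": [0,0,0.358],"hand": 1},
    {"xyz": [443,-536,20],"rotation": [0,0,0.358],"hand": 1},
    {"xyz": [443,-536,20],"rotation": [0,0,0.358],"hand": 1},
    {"xyz": [443,-536,20],"rotation": [0,0,0.358],"hand": 1},
    {"xyz": [443,-536,20],"rotation": [0,0,0.358],"hand": 1},
    {"xyz": [443,-536,20],"rotation": [0,0,0.358],"hand": 1},
    {"xyz": [443,-536,20],"rotation": [0,0,0.358],"hand": 1},
    {"xyz": [443,-536,20],"rotation": [0,0,0.358],"hand": 1},
    {"xyz": [443,-536,20],"rotation": [0,0,0.358],"hand": 1}
  ],
  "squeeze": 20
}}

```text
clock: 1.3
tool_pos: [0.3905, -0.1797, 0.2362]
orientation: [[0.998, -0.056, 0.001], [-0.056, -0.998, -0.0], [0.001, 0.0, -1.0]]
contact_force: [-0.1, -0.4, -0.8]
finger_gap: 0.007
finger_force: 0.0
```

```bash
python3 - <<'E'
from geo import *
go([-64,0,80]); o=arm.observe(); print(o["clock"],o["tool_pos"],o["finger_gap"])
E
```

```text
xyz [  63.6 -183.    64.1] rot [ 0.0004 -0.0009 -0.0008]
1.3 [ 0.39047634 -0.17973166  0.23615388] 0.0069252958546511725
```

{"name": "move_arm", "arguments": {
  "rows": [
    {"xyz": [64,-183,20],"rotation": [0,0,0],"hand": 1},
    {"xyz": [64,-183,20],"rotation": [0,0,0],"hand": 1},
    {"xyz": [64,-183,40],"rotation": [0,0,0],"hand": 1},
    {"xyz": [64,-183,64],"rotation": [0,0,0],"hand": 1},
    {"xyz": [64,-183,64],"rotation": [0,0,0],"hand": 1},
    {"xyz": [64,-183,64],"rotation": [0,0,0],"hand": 1},
    {"xyz": [64,-183,64],"rotation": [0,0,0],"hand": 1}
  ]
}}

```text
clock: 2.0
tool_pos: [0.4643, -0.0032, 0.1728]
orientation: [[0.998, -0.055, 0.001], [-0.055, -0.998, -0.0], [0.001, 0.0, -1.0]]
contact_force: [-0.1, 0.2, -0.1]
finger_gap: -0.003
finger_force: 0.0
```

```bash
python3 - <<'E'
from geo import *
import cv2
go([-64,0,80]); o=arm.observe(); print(o["clock"],o["tool_pos"],o["contact_force"])
a=arm.read_camera("scene")["color"][140:300,190:350,::-1]
cv2.imwrite("pics/s1.png",cv2.resize(a,None,fx=3.7,fy=3.7,interpolation=2))
E
```

```text
xyz [-0.3 -2.6  0.8] rot [ 0.0003 -0.0006 -0.0004]
2.0 [ 0.46434905 -0.00315518  0.1728199 ] [-0.05187782  0.18462735 -0.11860841]
```

View pics/s1.png

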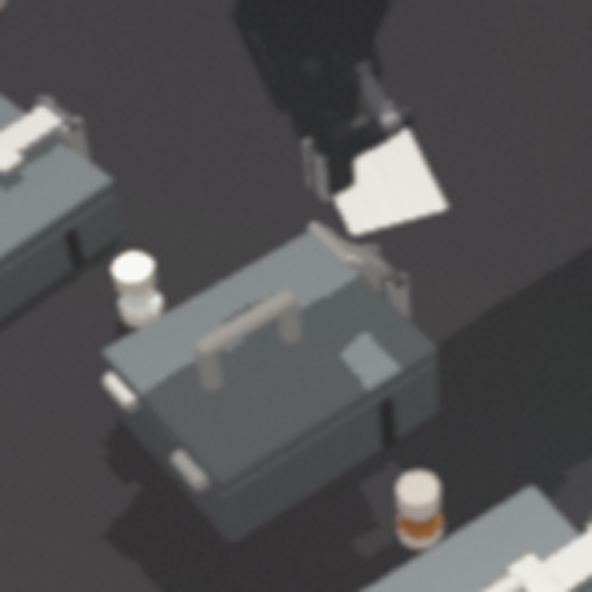

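The closed fingertips (crop about (320,180)) sit above the open catch's tip (crop about (335,240)), so I'll press down.

{"name": "move_arm", "arguments": {
  "rows": [
    {"xyz": [0,-3,15],"rotation": [0,0,0],"hand": 1},
    {"xyz": [0,-3,30],"rotation": [0,0,0],"hand": 1},
    {"xyz": [0,-3,36],"rotation": [0,0,0],"hand": 1},
    {"xyz": [0,-3,42],"rotation": [0,0,0],"hand": 1},
    {"xyz": [0,-3,48],"rotation": [0,0,0],"hand": 1},
    {"xyz": [0,-3,54],"rotation": [0,0,0],"hand": 1},
    {"xyz": [0,-3,60],"rotation": [0,0,0],"hand": 1},
    {"xyz": [0,-3,65],"rotation": [0,0,0],"hand": 1}
  ]
}}

```text
clock: 2.85
tool_pos: [0.4645, 0.0006, 0.1065]
orientation: [[0.998, -0.055, -0.0], [-0.055, -0.998, -0.0], [-0.0, 0.0, -1.0]]
contact_force: [-1.4, -0.4, 4.1]
finger_gap: 0.0
finger_force: 1.8
```

Contact reads about 4 N, as the stiff catch should. I'll continue down to the stop.

{"name": "move_arm", "arguments": {
  "rows": [
    {"xyz": [0,0,3],"rotation": [0,0,0],"hand": 1},
    {"xyz": [0,0,6],"rotation": [0,0,0],"hand": 1},
    {"xyz": [0,0,9],"rotation": [0,0,0],"hand": 1},
    {"xyz": [0,0,9],"rotation": [0,0,0],"hand": 1}
  ]
}}

```text
clock: 3.25
tool_pos: [0.4644, 0.0006, 0.0976]
orientation: [[0.998, -0.055, -0.0], [-0.055, -0.998, 0.0], [-0.0, -0.0, -1.0]]
contact_force: [0.2, -0.9, 0.8]
finger_gap: 0.002
finger_force: 0.3
```

{"name": "move_arm", "arguments": {
  "rows": [
    {"xyz": [0,0,1],"rotation": [0,0,0],"hand": 1},
    {"xyz": [0,0,2],"rotation": [0,0,0],"hand": 1},
    {"xyz": [0,0,2],"rotation": [0,0,0],"hand": 1}
  ]
}}

```text
clock: 3.55
tool_pos: [0.4645, 0.0005, 0.0959]
orientation: [[0.998, -0.055, 0.0], [-0.055, -0.998, -0.0], [0.0, -0.0, -1.0]]
contact_force: [1.5, 0.3, 3.1]
finger_gap: -0.003
finger_force: 1.1
```

{"name": "move_arm", "arguments": {
  "rows": [
    {"xyz": [0,0,1],"rotation": [0,0,0],"hand": 1},
    {"xyz": [0,0,2],"rotation": [0,0,0],"hand": 1},
    {"xyz": [0,0,2],"rotation": [0,0,0],"hand": 1}
  ]
}}

```text
clock: 3.85
tool_pos: [0.4647, 0.0005, 0.0947]
orientation: [[0.998, -0.055, 0.001], [-0.055, -0.998, -0.0], [0.001, 0.0, -1.0]]
contact_force: [-2.5, 0.6, 12.8]
finger_gap: -0.001
finger_force: 6.1
```

Firm stop at about 13 N, with the tip at the shut height. I'll lift, move over the handle with the jaws part open, and check.

{"name": "move_arm", "arguments": {
  "rows": [
    {"xyz": [0,0,-30],"rotation": [0,0,0],"hand": 1},
    {"xyz": [0,0,-60],"rotation": [0,0,0],"hand": 0.9},
    {"xyz": [32,0,-70],"rotation": [0,0,0],"hand": 0.5},
    {"xyz": [64,0,-70],"rotation": [0,0,0],"hand": 0.5},
    {"xyz": [64,0,-70],"rotation": [0,0,0],"hand": 0.5},
    {"xyz": [64,0,-70],"rotation": [0,0,0],"hand": 0.5}
  ]
}}

```text
clock: 4.45
tool_pos: [0.5281, -0.003, 0.1629]
orientation: [[0.998, -0.055, -0.002], [-0.055, -0.998, 0.0], [-0.002, -0.0, -1.0]]
contact_force: [0.1, 0.2, 0.5]
finger_gap: 0.501
finger_force: 0.0
```

```bash
python3 - <<'E'
from geo import *
import cv2
go([0,0,1]); o=arm.observe(); print(o["clock"],o["tool_pos"],o["finger_gap"])
a=arm.read_camera("scene")["color"][140:300,190:350,::-1]
cv2.imwrite("pics/s2.png",cv2.resize(a,None,fx=3.7,fy=3.7,interpolation=2))
E
```

```text
xyz [ 0.2  1.1 69.9] rot [-0.      0.0022 -0.0004]
4.45 [ 0.52808494 -0.00298569  0.16291645] 0.5010086691791553
```

View pics/s2.png

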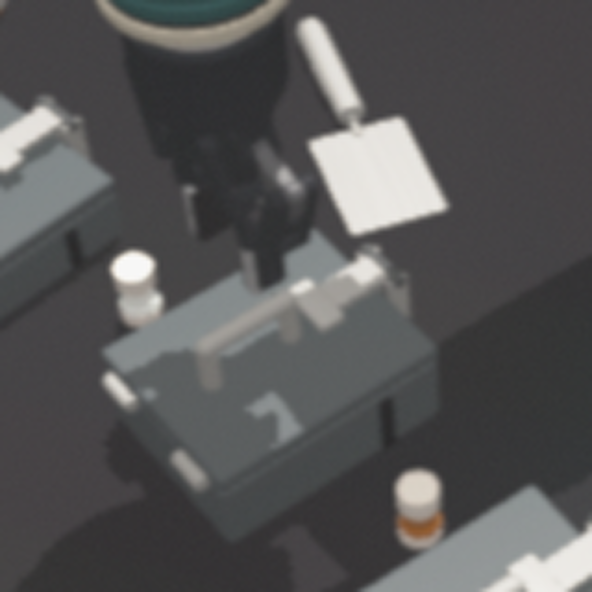

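The catch now lies flat at crop (340,290), shut over the lid. I'll go down and pinch the handle.

{"name": "move_arm", "arguments": {
  "rows": [
    {"xyz": [0,1,35],"rotation": [0,0,0],"hand": 0.5},
    {"xyz": [0,1,60],"rotation": [0,0,0],"hand": 0.5},
    {"xyz": [0,1,69],"rotation": [0,0,0],"hand": 0.5},
    {"xyz": [0,1,69],"rotation": [0,0,0],"hand": 0.5},
    {"xyz": [0,1,69],"rotation": [0,0,0],"hand": 1},
    {"xyz": [0,1,69],"rotation": [0,0,0],"hand": 1},
    {"xyz": [0,1,69],"rotation": [0,0,0],"hand": 1},
    {"xyz": [0,1,69],"rotation": [0,0,0],"hand": 1}
  ],
  "squeeze": 30
}}

```text
clock: 5.3
tool_pos: [0.5288, -0.0041, 0.0964]
orientation: [[0.998, -0.055, 0.002], [-0.055, -0.998, -0.0], [0.002, 0.0, -1.0]]
contact_force: [-3.2, -1.4, 6.7]
finger_gap: 0.123
finger_force: 29.3
```

Gripped. Now a gentle tug in 1 mm steps.

{"name": "move_arm", "arguments": {
  "rows": [
    {"xyz": [0,0,-1],"rotation": [0,0,0],"hand": 1},
    {"xyz": [0,0,-2],"rotation": [0,0,0],"hand": 1},
    {"xyz": [0,0,-3],"rotation": [0,0,0],"hand": 1},
    {"xyz": [0,0,-4],"rotation": [0,0,0],"hand": 1},
    {"xyz": [0,0,-5],"rotation": [0,0,0],"hand": 1},
    {"xyz": [0,0,-5],"rotation": [0,0,0],"hand": 1}
  ]
}}

```text
clock: 5.9
tool_pos: [0.5291, -0.0042, 0.0996]
orientation: [[0.998, -0.055, 0.002], [-0.055, -0.998, -0.0], [0.002, 0.0, -1.0]]
contact_force: [13.9, -2.5, -15.5]
finger_gap: 0.128
finger_force: 29.5
```

The pull is 15 N against a 3 N lid weight, so the catch is holding it. I'll hold briefly, then lower and let go.

{"name": "move_arm", "arguments": {
  "rows": [
    {"xyz": [0,0,-0.5],"rotation": [0,0,0],"hand": 1},
    {"xyz": [0,0,-0.5],"rotation": [0,0,0],"hand": 1},
    {"xyz": [0,0,-0.5],"rotation": [0,0,0],"hand": 1}
  ]
}}

```text
clock: 6.2
tool_pos: [0.5289, -0.0041, 0.1]
orientation: [[0.998, -0.055, 0.002], [-0.055, -0.998, -0.0], [0.002, 0.0, -1.0]]
contact_force: [14.1, -1.8, -14.3]
finger_gap: 0.123
finger_force: 29.5
```

{"name": "move_arm", "arguments": {
  "rows": [
    {"xyz": [0,0,1.5],"rotation": [0,0,0],"hand": 1},
    {"xyz": [0,0,3],"rotation": [0,0,0],"hand": 1},
    {"xyz": [0,0,4.5],"rotation": [0,0,0],"hand": 1},
    {"xyz": [0,0,4.5],"rotation": [0,0,0],"hand": 1},
    {"xyz": [0,0,4.5],"rotation": [0,0,0],"hand": 0.5},
    {"xyz": [0,0,4.5],"rotation": [0,0,0],"hand": 0.5},
    {"xyz": [0,0,4.5],"rotation": [0,0,0],"hand": 0.5},
    {"xyz": [0,0,4.5],"rotation": [0,0,0],"hand": 0.5}
  ]
}}

```text
clock: 7.0
tool_pos: [0.5284, -0.004, 0.0959]
orientation: [[0.998, -0.055, 0.0], [-0.055, -0.998, 0.0], [0.0, -0.0, -1.0]]
contact_force: [-0.5, 0.1, -0.3]
finger_gap: 0.503
finger_force: 0.0
```

{"name": "move_arm", "arguments": {
  "rows": [
    {"xyz": [0,0,-15],"rotation": [0,0,0],"hand": 0.5},
    {"xyz": [0,0,-40],"rotation": [0,0,0],"hand": 0.5},
    {"xyz": [0,0,-80],"rotation": [0,0,0],"hand": 0.5},
    {"xyz": [0,0,-120],"rotation": [0,0,0],"hand": 0.5},
    {"xyz": [-60,100,-150],"rotation": [0,0,0],"hand": 0.5},
    {"xyz": [-100,150,-150],"rotation": [0,0,0],"hand": 0.5},
    {"xyz": [-150,200,-150],"rotation": [0,0,0],"hand": 0.5},
    {"xyz": [-150,200,-150],"rotation": [0,0,0],"hand": 0.5}
  ]
}}

```text
clock: 7.8
tool_pos: [0.4018, -0.1575, 0.2436]
orientation: [[0.999, -0.054, 0.001], [-0.054, -0.999, -0.001], [0.001, 0.001, -1.0]]
contact_force: [0.4, -1.0, 0.6]
finger_gap: 0.499
finger_force: 0.0
```

```bash
python3 - <<'E'
from geo import *
import cv2
o=arm.observe(); print(o["clock"],o["tool_pos"],o["contact_force"])
a=arm.read_camera("scene")["color"][140:380,120:400,::-1]
cv2.imwrite("pics/s3.png",cv2.resize(a,None,fx=2.5,fy=2.5,interpolation=2))
E
```

```text
7.8 [ 0.40175662 -0.15745236  0.24362613] [ 0.38782015 -0.9935976   0.55051103]
```

View pics/s3.png

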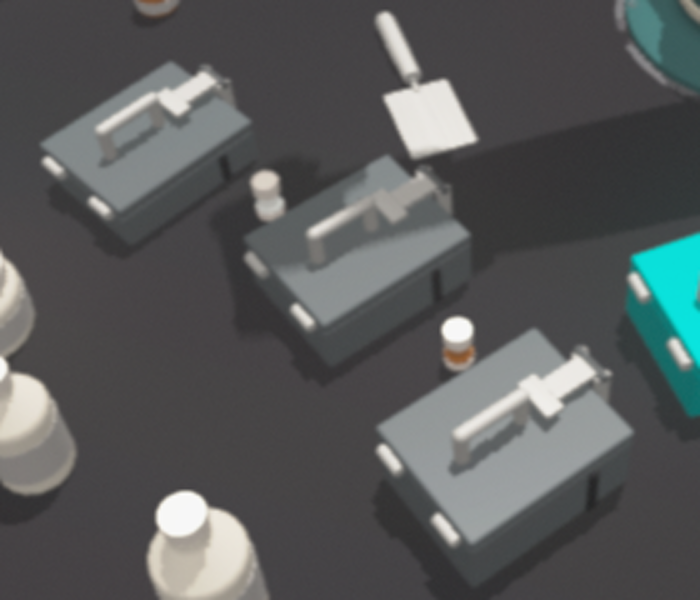

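All three catches lie flat over their lids, the middle case's at crop (395,200), and the lids are down with the gripper clear. Handing in.

```bash
python3 -c "
from plant import arm
print(arm.finish_job())"
```

```text
the job is handed in; nothing more can be done
None
```

I pressed the middle-height case's catch shut and tugged its handle up until the catch held (about 15 N). I then let go and handed the job in with all three cases looking closed and latched; no verdict came back.

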